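Load a sample jar and index it under the reading head

TASK

Take the blue-lidded jar from the sloped rack and set it down gently, standing upright, in the one empty bay (yellow collar) of the sample carousel. Then turn the carousel counterclockwise as seen from above, the way of the red arrows, until that jar has clicked into place under the black reading head, without letting it run past. Leave the other jars in the rack and everything else on the bench where they are.

Things in the scene. Friction and masses are not known exactly. Their poses are not given: they have to be found in the camera images.
- jar_blue: Loose jar to be loaded: white cylinder with a paper label and a blue lid, 50 mm diameter all the way up, 100 mm tall (lid is the top 20 mm), about 0.22 kg. Origin: centre of its underside; z runs along its axis to the lid. At the start it leans 30 degrees in one of the rack's three compartments.
- jar_white: Same jar with a white lid, in another compartment of the rack; to be left alone. Origin and axes as for the blue one.
- jar_red: Same jar with a red lid, in another compartment of the rack; to be left alone. Origin and axes as for the blue one.
- rack: Fixed blue sloped rack, 110 x 295 mm, three compartments along its y at 95 mm pitch, 45 mm free between jars. Origin: centre of its underside; x to its back (away from the robot), z up. Floors fall 30 degrees to the front (-x): the jars lean 30 degrees, lids towards -x. Along a jar's axis the front wall stands 44 mm above the sloped floor, the dividers 36 mm, the back 34 mm.
- changer: Fixed sample changer. Origin: on the carousel's upright axis at bench height; x points to the reading head, z up. Grey disc of 160 mm radius, top 60 mm above the bench, six bays 60 degrees apart at 105 mm from the axis; five carry fixed grey-lidded jars with tops 160 mm above the bench. Central hub 68 mm wide, 16 mm high, with red arrows.
- carousel (a joint): Carousel angle in rad, growing counterclockwise seen from above; 0: the empty bay is exactly under the head. Spring detents every 60 degrees (1.047 rad); it starts in the detent at -1.047 or -2.094, one or two clicks short. About 2 to 4 N at a post takes it over a detent; from half way it falls into the next by itself.
- empty_bay (a point): Centre of the floor of the empty bay (disc top, 60 mm above the bench); turns with the carousel. Around it stands a yellow collar, inside diameter 60 mm, outside 68 mm, 14 mm high.
- under_head (a point): Point of the disc's top plane straight under the reading head, 105 mm from the axis; fixed. The jar must end here. The black head (48 mm diameter) hangs from 182 to 252 mm above the bench, on an arm (top 275 mm above the bench) from a column 205 mm from the axis, further out in the same direction.
- post_top (a point): Centre of the top of one of the carousel's six upright steel posts for turning it: 16 mm diameter, 72 mm tall (tops 132 mm above the bench), at 142 mm from the axis, midway between bays. This one stands 30 degrees counterclockwise of the empty bay, the others every 60 degrees; turns with the carousel.
- cylinder_tall: Bystander: clear measuring cylinder, 34 mm diameter on a 64 mm foot, 180 mm tall. Origin: centre of its underside.
- tip_box: Bystander: blue plastic box 65 x 100 x 65 mm. Origin: centre of its underside.
- brush: Bystander: brush 190 mm long lying on the bench.

How it is judged:
On the way, in this order (a step that is already met when the one before it is completed fails the run):
1. the blue-lidded jar stands upright in the empty bay, let go, before that bay is under the reading head (horizontal distance between jar_blue and empty_bay below 0.012 m and z of jar_blue in the frame of empty_bay below 0.005 m and angle between jar_blue's own z axis and vertical below 0.1 rad and contact force between the fingers and jar_blue below 0.1 N and value of joint carousel below -0.7 rad), for 0.2 s.
2. the carousel has clicked round so that the jar is under the reading head (value of joint carousel between -0.07 and 0.07 rad and horizontal distance between jar_blue and under_head below 0.016 m), for 0.2 s.
At the end, for the whole second after the job is handed in: The blue-lidded jar stands upright (within 6 degrees) on the floor of the empty bay, at rest and within 16 mm of the point under the reading head; the carousel sits in that detent (within 4 degrees); the white- and red-lidded jars are within 30 mm of where they were (all of step 2 and z of jar_blue in the frame of empty_bay below 0.005 m and angle between jar_blue's own z axis and vertical below 0.1 rad and linear speed of jar_blue below 0.02 m/s and distance of each of jar_white, jar_red from where it was at the start of the episode below 0.03 m); the robot touches nothing.
It fails at once if the carousel runs more than 20 degrees past the reading head (value of joint carousel above 0.35 rad).
It fails at once if the carousel is turned clockwise, back beyond its two-click place (value of joint carousel below -2.6 rad).
It fails at once if the blue-lidded jar is dropped or rammed on the carousel (over 40 N) (contact force between jar_blue and carousel above 40 N).
It fails at once if the blue-lidded jar topples (angle between jar_blue's own z axis and vertical above 1.1 rad).
It fails at once if another jar or a bystander is moved by more than 40 mm (distance of any of jar_white, jar_red, cylinder_tall, tip_box, brush from where it was at the start of the episode above 0.04 m).
It also fails if it takes over 72 s, if anything falls off the work surface, if the arm or the gripper's body presses on something with over 40 N, if the wrist force passes 120 N, or if a joint passes its speed limit or range.

ROBOT

A 6-joint arm with a two-finger parallel gripper is mounted at the origin on the work surface. World frame = base frame: x ahead of the robot, y to its left, z up, the work surface at z = 0. Lengths are in m, angles in rad, forces in N, time in s.
With the tool pointing down it reaches from about 0.35 to 0.925 m from the base axis. Payload 6.4 kg.
Tool frame: the origin (TCP) lies on the centre line of the jaws, within the pads' length; the fingertips stand 25 mm ahead of it and the grasp point (between the pads) lies 6 mm ahead of it (env.tcp_to_tips is the distance from the TCP to the fingertips, in m); z points along the fingers, y is the line along which they close (so a half turn about z gives the same grasp; the last joint's range is limited). The gripper opens to 94 mm and grips with 3 to 60 N. Pads are 16 mm wide; open, the fingers measure 119 mm over their backs; the gripper's body (75 mm by 177 mm) begins 78 mm behind the grasp point.
Start: joints at [-1.52, 0.245, 1.558, -0, 1.339, -0.174], TCP at [0.145, -0.634, 0.23] pointing down, gripper open.
Joint ranges: [-3.13, 3.13], [-1.02, 2.26], [0.13, 2.54], [-0.95, 4.09], [0.21, 2.88], [-2.74, 2.74]. Speed limits (rad/s): [2.57, 2.57, 3.14, 3.14, 3.14, 3.14].

INTERFACE

Orientations are given as [roll, pitch, yaw] about the fixed x, y, z axes, in that order (R = Rz(yaw) Ry(pitch) Rx(roll)).
In Python, from plant import env gives the robot as it stands. Calls block until the motion is done:
- env.movep(position, orientation): joint-space move of the TCP to a pose.
- env.move_l(position, speed=0.15, orientation=None): straight line of the TCP; orientation=None keeps the orientation; speed is the mean speed in m/s.
- env.set_joints(angles): joint-space move.
- env.release() and env.close_gripper(squeeze=None): open the fingers fully, or close them until they stop; squeeze is the grip in N (None keeps the last).
- env.dwell(seconds).
- env.solve_ik(position, orientation): joint angles nearest the present ones, or None.
- env.get_obs(): the state.
- env.snapshot(name): name is "scene" or "top" or "wrist"; returns the picture (480x640x3 uint8, red, green, blue); there is no depth.
- env.get_calibration(name): a dict with "fx", "fy", "cx", "cy" (pixels), "cam_to_world" (4x4, takes a point from camera to world coordinates). Camera axes: x right, y down, z forward; pixel columns grow to the right and rows downward; lengths in m; the calibration is good to about 2 mm. A picture is of the moment at which its call begins: read the wrist's pose just before it. get_calibration takes no time and is no camera call; for the wrist camera it gives the pose at the moment of the call.
A pose or a line that the arm cannot do raises env.PlanningError and nothing moves.
- env.hand_in(): hands the job in; it is judged then, once.
The state is a dict: "time": time; "qpos": joint angles; "dq": joint speeds; "joint_efforts": joint torques, N m; "tool_pos": TCP position; "tool_rot": TCP orientation; "contact_force": force on the tool from outside, world axes, zero at the start; "torque": the same for the moment, N m; "width": finger opening in m; "grip_force": force on a finger pad.
Only numpy, scipy, OpenCV 4.12 (cv2) and the standard library are available. Lean on these libraries where they do the work, as an engineer would, in place of code of your own. Each camera call takes 0.05 s, during which the arm holds its last target. There are 200 camera calls.

## Working session

There is one attempt and no reset: what is moved stays moved. The work goes in short steps, each a Python script; the robot and the scene stay as the last script left them, time stands still between calls to the robot, and variables do not carry over. Pictures are saved under pics/ and viewed, at most 10 in all, crops included, and the job is handed in when it is done.

```bash
ls; mkdir -p pics; python3 - <<'E'
from plant import env
import cv2,json
for n in("scene","top"):
    cv2.imwrite(f"pics/{n}0.png",env.snapshot(n)[:,:,::-1])
    c=env.get_calibration(n);print(n,c)
print(env.get_obs()["time"])
E
```

```text
pics
scene {'fx': 549.6375787153838, 'fy': 549.6375787153838, 'cx': 314.1335204010118, 'cy': 242.66627733253986, 'cam_to_world': array([[ 0.41365325,  0.59066715, -0.69282271,  1.46517133],
       [ 0.91042385, -0.27204585,  0.31163997, -0.43846701],
       [-0.00440405, -0.75967321, -0.65029011,  0.98190966],
       [ 0.        ,  0.        ,  0.        ,  1.        ]])}
top {'fx': 464.1822785372698, 'fy': 464.1822785372698, 'cx': 320.6874155010626, 'cy': 239.96985793188298, 'cam_to_world': array([[-0.01339179, -0.99672321,  0.07977155,  0.44526645],
       [-0.99990692,  0.01355726,  0.00153312, -0.01210109],
       [-0.00260958, -0.07974359, -0.99681199,  1.10594415],
       [ 0.        ,  0.        ,  0.        ,  1.        ]])}
0.1
```

View pics/scene0.png

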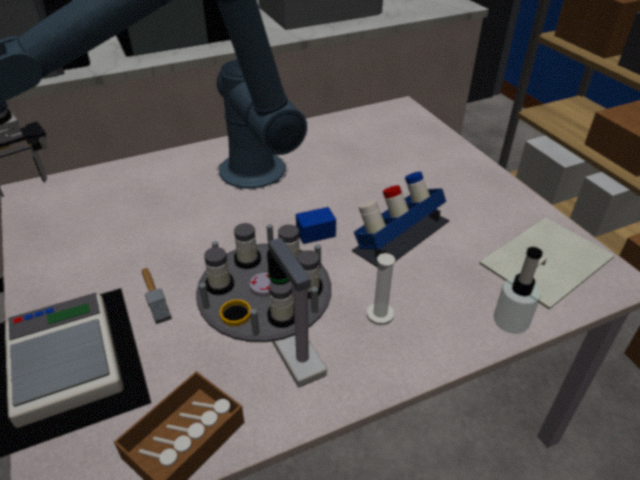

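View pics/top0.png

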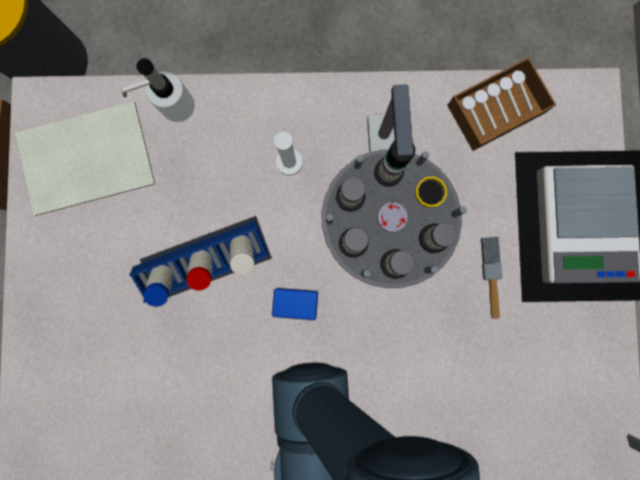

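The top view shows the carousel hub at about (392,217), the yellow collar at (431,191) one click clockwise of the head (~(398,152)), and the leaning jars with lids blue (156,295), red (199,278) and white (242,262). The scene view shows the same layout, with the blue lid at (415,178).

```bash
cat > h.py <<'E'
import numpy as np, cv2
from plant import env
def ray(c,p):
    T=c["cam_to_world"]; d=T[:3,:3]@np.array([(p[0]-c["cx"])/c["fx"],(p[1]-c["cy"])/c["fy"],1.])
    return T[:3,3],d/np.linalg.norm(d)
def plane(c,p,z):
    o,d=ray(c,p); return o+d*(z-o[2])/d[2]
def tri(*cp):
    A=np.zeros((3,3));b=np.zeros(3)
    for c,p in cp:
        o,d=ray(c,p);P=np.eye(3)-np.outer(d,d);A+=P;b+=P@o
    x=np.linalg.solve(A,b)
    return x,[np.linalg.norm(np.cross(x-ray(c,p)[0],ray(c,p)[1])) for c,p in cp]
def mask(img,lo,hi):
    return cv2.inRange(cv2.cvtColor(img,cv2.COLOR_RGB2HSV),np.array(lo),np.array(hi))
def blobs(m,amin=20):
    n,l,s,c=cv2.connectedComponentsWithStats(m)
    return [(c[i].round(1),int(s[i,4]),s[i,:4].tolist()) for i in range(1,n) if s[i,4]>amin]
E
python3 - <<'E'
from h import *
for n in("scene","top"):
    im=cv2.imread(f"pics/{n}0.png")[:,:,::-1].copy()
    print(n)
    for nm,lo,hi in(("yel",(20,120,90),(35,255,255)),("red",(0,170,100),(8,255,255)),("red2",(172,170,100),(180,255,255)),("blue",(105,150,60),(125,255,255)),("hub",(140,20,130),(180,120,255))):
        print(nm,blobs(mask(im,lo,hi)))
    hsv=cv2.cvtColor(im,cv2.COLOR_RGB2HSV)
    pts=[(156,295),(160,275),(140,268),(295,305)] if n=="top" else [(415,178),(417,188),(362,238),(435,200)]
    print([hsv[y,x].tolist() for x,y in pts])
E
```

```text
scene
yel [(array([234.7, 311. ]), 212, [219, 299, 32, 25])]
red [(array([393.4, 189.9]), 79, [385, 186, 15, 10]), (array([ 17.7, 319.4]), 28, [14, 317, 8, 6])]
red2 []
blue [(array([414.3, 177. ]), 107, [406, 172, 16, 11]), (array([408., 219.]), 1133, [373, 190, 72, 58]), (array([408.5, 199.9]), 25, [406, 197, 6, 7]), (array([315.1, 217.9]), 539, [297, 208, 38, 21]), (array([386.2, 214.8]), 36, [383, 212, 8, 6]), (array([361.1, 231.1]), 59, [356, 227, 11, 9]), (array([ 48.7, 310.5]), 38, [45, 308, 8, 6]), (array([ 38.4, 313.4]), 36, [35, 311, 8, 6]), (array([ 28.1, 316.4]), 39, [24, 314, 9, 6])]
hub []
[[109, 243, 85], [17, 29, 123], [110, 240, 33], [108, 227, 64]]
top
yel [(array([ 9.8, 15.9]), 747, [0, 0, 25, 42]), (array([430.5, 191.6]), 287, [415, 176, 32, 32])]
red [(array([198.3, 278.4]), 397, [188, 267, 23, 23]), (array([630.7, 273.4]), 46, [627, 271, 8, 6])]
red2 []
blue [(array([193.5, 261.5]), 2359, [131, 221, 137, 85]), (array([601.4, 273.6]), 47, [598, 271, 8, 6]), (array([611. , 273.5]), 50, [607, 271, 9, 6]), (array([620.5, 273.5]), 48, [617, 271, 8, 6]), (array([294.6, 303.6]), 1200, [273, 289, 44, 31])]
hub [(array([393.5, 206.6]), 51, [387, 203, 14, 8]), (array([383.4, 220.7]), 46, [380, 214, 8, 13]), (array([400.7, 222. ]), 46, [396, 216, 10, 12])]
[[109, 242, 134], [28, 31, 141], [108, 225, 77], [109, 218, 174]]
```

```bash
python3 - <<'E'
from h import *
ct,cs=env.get_calibration("top"),env.get_calibration("scene")
im=cv2.imread("pics/top0.png")[:,:,::-1].copy()
b=blobs(mask(im,(105,150,105),(125,255,255)),60);print(b)
bay=plane(ct,(430.5,191.6),.07); print("bay",bay,tri((ct,(430.5,191.6)),(cs,(234.7,311))))
hub=plane(ct,(392.5,216.7),.076);print("hub",hub)
v=bay-hub;print(np.hypot(*v[:2]),np.degrees(np.arctan2(v[1],v[0])))
print("blue",tri((ct,(156,295)),(cs,(414.3,177))))
print("red",tri((ct,(198.3,278.4)),(cs,(393.4,189.9))))
# head bottom approx
print(plane(ct,(398,152),.182))
o=env.get_obs();T=env.get_calibration("wrist");print(o["tool_pos"],o["tool_rot"],T)
E
```

```text
[(array([154.8, 295.2]), 399, [142, 284, 26, 22]), (array([294.6, 303.6]), 1200, [273, 289, 44, 31])]
bay [ 0.63427605 -0.25972325  0.07      ] (array([ 0.6340278 , -0.25945707,  0.07128249]), [np.float64(4.2273670840371886e-05), np.float64(4.227367084035369e-05)])
hub [ 0.57765347 -0.17162944  0.076     ]
0.10472171670540681 -57.26898838901119
blue (array([0.41325098, 0.33900319, 0.12526037]), [np.float64(0.0020417506583861105), np.float64(0.0020417506583861995)])
red (array([0.44725502, 0.25011438, 0.12938386]), [np.float64(0.0030333811603657688), np.float64(0.0030333811603658997)])
[ 0.69591638 -0.16974962  0.182     ]
[ 0.1448704  -0.63314154  0.22949796] [-3.13992883e+00 -2.97933351e-04  2.24797514e-01] {'fx': 352.13123476924324, 'fy': 352.13123476924324, 'cx': 322.77882429969156, 'cy': 240.7232627320766, 'cam_to_world': array([[ 2.23478931e-01, -9.47252205e-01, -2.29718149e-01,
         2.09949006e-01],
       [-9.74708671e-01, -2.17284646e-01, -5.22531303e-02,
        -6.18504589e-01],
       [-4.17333684e-04,  2.35585745e-01, -9.71853478e-01,
         3.81952463e-01],
       [ 0.00000000e+00,  0.00000000e+00,  0.00000000e+00,
         1.00000000e+00]])}
```

```bash
cat >> h.py <<'E'
from scipy.spatial.transform import Rotation as Ro
def rpy(y,z):
    x=np.cross(y,z); return Ro.from_matrix(np.c_[x,y,z]).as_euler("xyz")
YAW=np.radians(20.9)
xr=np.array([np.cos(YAW),np.sin(YAW),0]);yr=np.array([-np.sin(YAW),np.cos(YAW),0]);ez=np.array([0,0,1.])
ax=-.5*xr+np.sqrt(.75)*ez   # jar axis, to the lid
GR=rpy(yr,-ax)
E
python3 - <<'E'
from h import *
o=env.get_obs();p=o["tool_pos"]
L=np.array([.408,.337,.13])
env.move_l([p[0],p[1],.42],speed=.3)
for i,s in enumerate((0,.05)):
    P=L+.12*ax+s*yr
    print(env.solve_ik(P,GR))
    (env.movep if i==0 else env.move_l)(P,orientation=GR)
    env.dwell(.3)
    c=env.get_calibration("wrist");im=env.snapshot("wrist")
    np.save(f"w{i}.npy",c,allow_pickle=True);cv2.imwrite(f"pics/w{i}.png",im[:,:,::-1])
    print(blobs(mask(im,(100,150,60),(125,255,255)),100))
print(env.get_obs()["time"])
E
```

```text
[ 0.53813989 -0.50532429  2.2911477  -0.11587561  0.8420298  -1.34292152]
[(array([22.3, 53.3]), 4613, [0, 0, 73, 117]), (array([283.2, 231. ]), 7123, [62, 197, 317, 79]), (array([154.7, 247.4]), 263, [136, 233, 30, 21]), (array([148.3, 264.7]), 375, [108, 256, 77, 12])]
[ 0.67608667 -0.41593519  2.23271798 -0.20845134  0.83317825 -1.15771768]
[(array([233.5, 231.6]), 6837, [8, 197, 318, 79]), (array([201.2, 248. ]), 232, [186, 233, 24, 22]), (array([101.5, 249.7]), 163, [86, 242, 27, 12]), (array([ 87.8, 265. ]), 327, [51, 262, 72, 6])]
5.5167
```

View pics/w0.png

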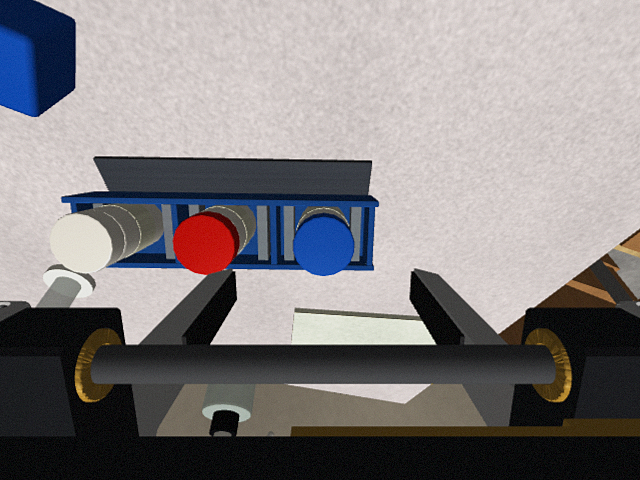

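The wrist view shows the blue lid face-on as a circle around (324,243), about 60 px wide, with the red lid at (206,242). The rack is level in the image, so the rack yaw is right.

```bash
python3 - <<'E'
from h import *
C=[];Q={}
for i in range(2):
    c=np.load(f"w{i}.npy",allow_pickle=True).item();C.append(c)
    im=cv2.imread(f"pics/w{i}.png")[:,:,::-1].copy();hsv=cv2.cvtColor(im,cv2.COLOR_RGB2HSV)
    x0=324-i*54
    print(hsv[[205,212,225,245,265],x0].tolist(), hsv[245,x0+45].tolist())
    for n,lo,hi in(("blue",(100,150,150),(125,255,255)),("red",(0,150,140),(8,255,255))):
        m=cv2.morphologyEx(mask(im,lo,hi),cv2.MORPH_OPEN,np.ones((9,9)))
        b=sorted([q for q in blobs(m,500) if q[0][1]>190],key=lambda q:-q[1])
        print(n,b);Q.setdefault(n,[]).append((c,b[0][0]))
B,e=tri(*Q["blue"]);R,e2=tri(*Q["red"]);print(B,e,R,e2)
d=B-R;print(np.linalg.norm(d),np.degrees(np.arctan2(-d[0],d[1])))
E
```

```text
[[109, 221, 142], [102, 18, 72], [108, 244, 160], [109, 231, 169], [110, 218, 177]] [109, 207, 138]
blue [(array([323.2, 246.4]), 2717, [294, 218, 59, 57])]
red [(array([203.4, 245.1]), 2447, [174, 216, 60, 58])]
[[109, 236, 133], [16, 36, 91], [109, 228, 163], [110, 216, 168], [109, 217, 169]] [108, 222, 125]
blue [(array([261.2, 246.5]), 2696, [232, 219, 59, 56])]
red [(array([137.8, 246.7]), 1408, [112, 225, 54, 45])]
[0.40777626 0.33720472 0.13166835] [np.float64(9.012970526963901e-05), np.float64(9.01297052696509e-05)] [0.42931264 0.24886599 0.14272863] [np.float64(0.0006265203719643208), np.float64(0.0006265203719643248)]
0.09159626851880157 13.701054625406028
```

```bash
python3 - <<'E'
from h import *
B=np.array([.4078,.3372,.1315])
env.move_l(B+.06*ax,speed=.15,orientation=GR)
env.move_l(B-.022*ax,speed=.08)
f0=env.get_obs()["contact_force"]
env.close_gripper(squeeze=20);env.dwell(.2)
o=env.get_obs();print(o["width"],o["grip_force"],f0,o["contact_force"],o["tool_pos"]-(B-.022*ax))
if o["width"]>.045:
    env.move_l(B+.08*ax,speed=.1)
    o=env.get_obs();p=o["tool_pos"];env.move_l([p[0]-.02,p[1]-.02,.40],speed=.25)
    o=env.get_obs();print(o["width"],o["grip_force"],o["contact_force"],o["time"])
    cv2.imwrite("pics/s1.png",env.snapshot("scene")[100:300,200:500,::-1])
    D=np.array([.634,-.26,.40])
    print(env.solve_ik(D,[np.pi,0,np.radians(-150)]),env.solve_ik(D,[np.pi,0,np.radians(30)]))
E
```

```text
0.04967573227366199 19.960510341916233 [ 0.36659877  0.31587921 -0.41256548] [ 0.42772631 -0.26861881  0.0301373 ] [ 4.09467004e-05 -2.85067768e-05  1.86647714e-05]
0.049938418211192756 19.962763180956244 [-0.62873781  0.78298561 -2.38460497] 10.4333
[-0.55424848  0.24995808  1.24902795  0.          1.64260662 -2.64864359] [-5.54248484e-01  2.49958084e-01  1.24902795e+00 -4.44089210e-16
  1.64260662e+00  4.92949067e-01]
```

View pics/s1.png

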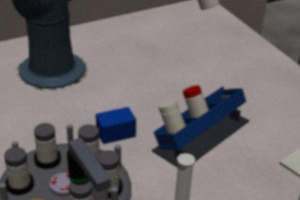

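The crop shows the blue jar out of the rack and hanging in the gripper, top edge at (207,3). The red and white jars are untouched.

```bash
python3 - <<'E'
from h import *
D=[np.pi,0,np.radians(-150)]
env.movep([.45,.05,.42],D)
env.movep([.634,-.2596,.40],D)
env.move_l([.634,-.2596,.19],speed=.15)
env.dwell(.3)
o=env.get_obs();print(o["tool_pos"],o["width"],o["contact_force"],o["time"])
im=env.snapshot("scene")[170:350,140:380,::-1];cv2.imwrite("pics/s2.png",cv2.resize(im,None,fx=3,fy=3,interpolation=cv2.INTER_CUBIC))
E
```

```text
[ 0.63412708 -0.25969042  0.19040012] 0.049734598071638055 [ 0.44946925  1.11293653 -1.94556986] 14.7417
```

View pics/s2.png

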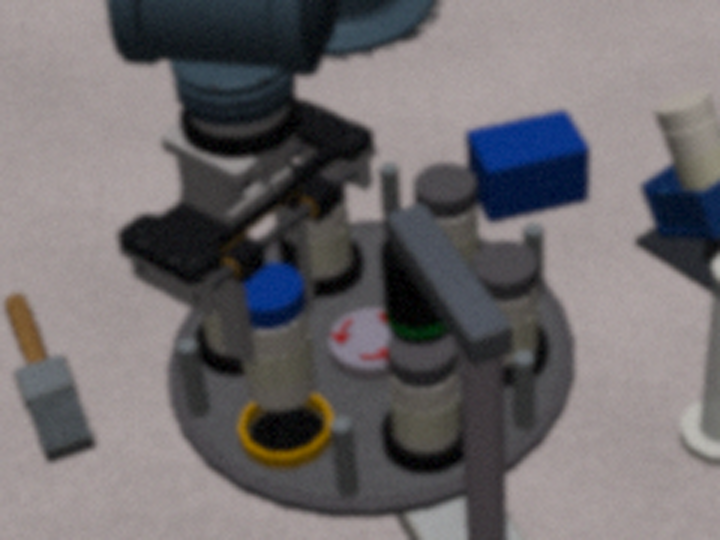

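The blue jar hangs clear above the yellow collar, with its bottom at about (282,400) in the crop and the collar centre at (286,427). I'll compare the lid and bottom with their predicted projections.

```bash
python3 - <<'E'
from h import *
c=env.get_calibration("scene");T=np.linalg.inv(c["cam_to_world"])
def pr(p):
    q=T[:3,:3]@p+T[:3,3];return np.array([c["fx"]*q[0]/q[2]+c["cx"],c["fy"]*q[1]/q[2]+c["cy"]])
for z in(.07,.112,.192,.212): print(z,pr(np.array([.6341,-.2597,z])), (pr(np.array([.6341,-.2597,z]))-[140,170])*3)
im=env.snapshot("scene")
b=[q for q in blobs(mask(im,(100,150,60),(125,255,255)),50) if 200<q[0][0]<260];print(b)
# jar body edges by row
g=cv2.cvtColor(im,cv2.COLOR_RGB2GRAY)
for y in(286,290,294,298): print(y,g[y,218:252].tolist())
E
```

```text
0.07 [234.68171487 311.44784276] [284.04514461 424.34352829]
0.112 [232.78421364 298.36861821] [278.35264092 385.10585462]
0.192 [228.9195332  271.72988801] [266.7585996  305.18966402]
0.212 [227.89786824 264.68768681] [263.69360472 284.06306043]
[(array([230.6, 266.2]), 279, [221, 257, 20, 20])]
286 [63, 57, 59, 57, 55, 57, 66, 73, 80, 84, 82, 85, 86, 83, 88, 81, 82, 84, 84, 83, 82, 82, 75, 72, 68, 70, 75, 81, 82, 81, 84, 89, 102, 117]
290 [25, 30, 43, 58, 62, 62, 68, 73, 81, 87, 85, 88, 85, 83, 84, 86, 86, 79, 79, 80, 75, 75, 74, 68, 69, 69, 73, 77, 83, 81, 80, 77, 68, 66]
294 [25, 30, 36, 52, 66, 75, 78, 80, 83, 85, 82, 83, 80, 80, 83, 81, 80, 80, 80, 78, 78, 74, 74, 70, 70, 66, 69, 72, 78, 83, 79, 80, 81, 80]
298 [85, 81, 80, 76, 78, 79, 78, 79, 83, 84, 82, 85, 86, 83, 82, 85, 84, 83, 81, 80, 77, 78, 77, 73, 68, 64, 70, 73, 79, 79, 79, 78, 78, 81]
```

The lid's right edge and the jar bottom match prediction to about 2 mm, so I'm lowering it.

```bash
python3 - <<'E'
from h import *
env.move_l([.634,-.2596,.148],speed=.06);env.dwell(.3)
f0=env.get_obs()["contact_force"];print(f0)
z=.148
while z>.130:
    z-=.001;env.move_l([.634,-.2596,z],speed=.01)
    f=env.get_obs()["contact_force"]-f0
    if f[2]>2.5 or np.linalg.norm(f)>5: break
print(z,f,env.get_obs()["tool_pos"],env.get_obs()["time"])
im=env.snapshot("scene")[170:350,140:380,::-1];cv2.imwrite("pics/s3.png",cv2.resize(im,None,fx=3,fy=3,interpolation=cv2.INTER_CUBIC))
E
```

```text
[-0.42987996 -0.23911302 -1.5345018 ]
0.13499999999999998 [-0.21034904  2.53704106  7.09668536] [ 0.63454278 -0.25969673  0.13641368] 19.2417
```

View pics/s3.png

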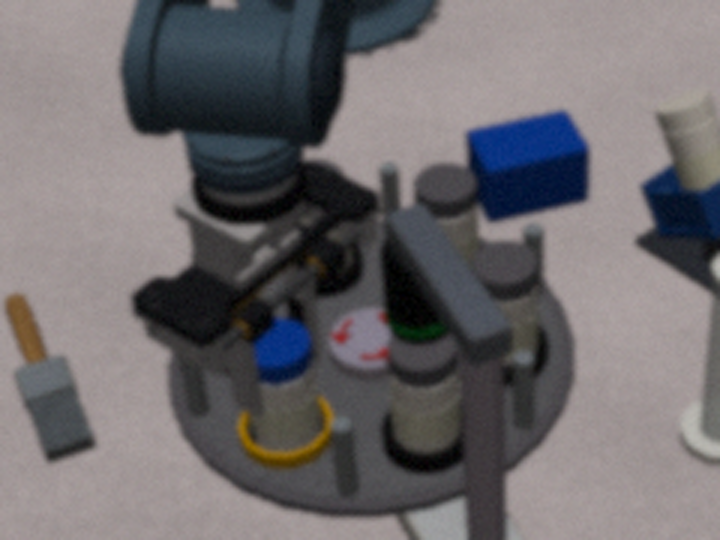

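The jar sits inside the yellow collar at crop (285,440). I'm releasing it and measuring the posts from the top camera.

```bash
python3 - <<'E'
from h import *
env.release();env.dwell(.3)
env.move_l([.634,-.2596,.34],speed=.15)
o=env.get_obs();print(o["time"])
c=env.get_calibration("top")
P=np.array([plane(c,p,.132) for p in[(329.5,218),(366,273),(435,270),(462.5,211),(424.5,156),(358,162)]])
ce=P[:,:2].mean(0);print(ce)
for p in P: v=p[:2]-ce;print(p[:2],np.hypot(*v),np.degrees(np.arctan2(v[1],v[0])))
for th in(152.7,182.7,212.7):
    t=np.radians(th);print(env.solve_ik([.5777+.142*np.cos(t),-.1716+.142*np.sin(t),.118],[np.pi,0,t-np.pi]))
im=np.hstack([env.snapshot("scene")[200:350,160:360],env.snapshot("top")[130:280,300:500]])[:,:,::-1];cv2.imwrite("pics/s4.png",cv2.resize(im,None,fx=2,fy=2,interpolation=cv2.INTER_CUBIC))
E
```

```text
21.9417
[ 0.5747544  -0.17024196]
[ 0.56951673 -0.0298443 ] 0.14049532367105774 92.13648344357686
[ 0.45258966 -0.10448083] 0.13873986259109158 151.70647589028525
[ 0.45691444 -0.24896219] 0.14171495999845163 -146.2560217163417
[ 0.5805567  -0.31115783] 0.14103527673092134 -87.64214181757526
[ 0.69998805 -0.23458395] 0.1407954492643612 -27.192991941763623
[ 0.68896082 -0.09242265] 0.13819895144978936 34.27019257093974
[-4.76752347e-01 -6.00375881e-02  2.10689275e+00 -4.44089210e-16
  1.09473749e+00  1.57051887e+00]
[-6.29735953e-01 -4.21883970e-02  2.08984935e+00 -4.44089210e-16
  1.09393170e+00  8.93936484e-01]
[-7.14396314e-01  7.93133628e-02  1.96635681e+00 -4.44089210e-16
  1.09592248e+00  2.85677347e-01]
```

View pics/s4.png

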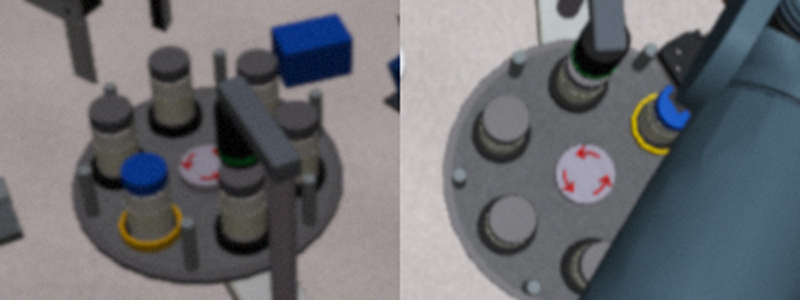

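The jar stands upright in the collar, let go, in both views. Now I'll grip the robot-side post and swing it 60° along its arc.

```bash
python3 - <<'E'
from h import *
C=np.array([.577,-.1712])
def pose(th,z):
    t=np.radians(th);return [C[0]+.142*np.cos(t),C[1]+.142*np.sin(t),z],[np.pi,0,t-np.pi]
env.movep(*pose(152.7,.30))
p,r=pose(152.7,.118);env.move_l(p,speed=.12,orientation=r)
env.close_gripper(squeeze=8);env.dwell(.1)
o=env.get_obs();print(o["width"],o["contact_force"],o["time"])
if .012<o["width"]<.022:
    fm=[]
    for th in np.arange(157.7,213,5):
        p,r=pose(th,.118);env.move_l(p,speed=.05,orientation=r)
        fm.append(env.get_obs()["contact_force"].round(1).tolist())
    print(fm)
    env.dwell(.3);o=env.get_obs();print(o["width"],o["tool_pos"],p,o["time"])
    im=np.hstack([env.snapshot("scene")[200:350,160:360],env.snapshot("top")[130:280,300:500]])[:,:,::-1];cv2.imwrite("pics/s5.png",cv2.resize(im,None,fx=2,fy=2,interpolation=cv2.INTER_CUBIC))
E
```

```text
0.015465538810933502 [ 2.33105598  4.23659652 -0.2357953 ] 28.4917
[[0.3, -0.1, -0.7], [2.3, -1.1, -2.7], [3.2, -1.3, -3.2], [4.4, -2.4, -3.9], [5.4, -3.1, -6.0], [6.1, -2.8, -5.3], [7.0, -4.6, -6.4], [6.3, -3.1, -6.6], [6.8, -2.4, -7.6], [7.1, -2.4, -6.7], [7.7, -4.4, -6.2], [3.5, 2.8, -1.8]]
0.016099657695230137 [ 0.45780584 -0.24673701  0.11800894] [np.float64(0.4575054689637665), np.float64(-0.247914125507827), 0.118] 33.5917
```

View pics/s5.png

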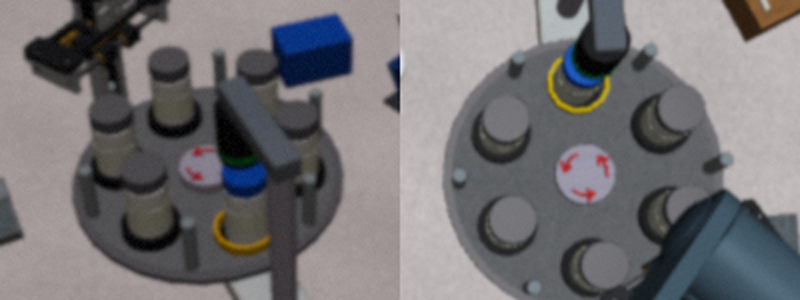

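The collar and blue jar are now under the black head, at (580,82) in the top crop, and upright. I'll release, rise clear, check and hand in.

```bash
python3 - <<'E'
from h import *
env.release();env.dwell(.5)
p=env.get_obs()["tool_pos"];env.move_l([p[0],p[1],.32],speed=.12);env.dwell(1)
im=env.snapshot("top");b=[q for q in blobs(mask(im,(20,120,90),(35,255,255))) if q[0][0]>100];print(b)
c=env.get_calibration("top")
x0,y0,w,h=b[0][2]
q=plane(c,(x0+w/2-.5,y0+h-1-15.5),.074);v=q[:2]-[.577,-.1712];print(q,np.hypot(*v),np.degrees(np.arctan2(v[1],v[0])))
s=np.hstack([env.snapshot("scene")[200:350,160:360],im[130:280,300:500]])[:,:,::-1];cv2.imwrite("pics/s6.png",cv2.resize(s,None,fx=2,fy=2,interpolation=cv2.INTER_CUBIC))
print(env.get_obs()["time"],env.get_obs()["contact_force"])
E
```

```text
[(array([386.9, 176.7]), 191, [374, 159, 31, 28])]
[ 0.68299158 -0.16674662  0.074     ] 0.10608509174896481 2.405944560255784
38.3833 [-0.06998651  0.37548707 -0.09549165]
```

View pics/s6.png

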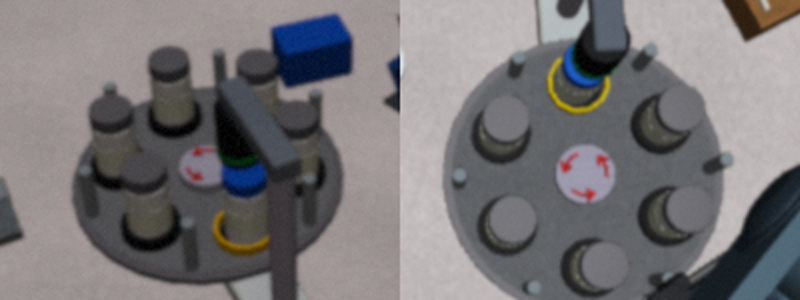

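The collar is at 2.4°, against 2.7° expected for the detent. The jar is upright under the head and the robot is clear.

```bash
python3 -c "
from plant import env
print(env.hand_in())"
```

```text
the job is handed in; nothing more can be done
None
```

I set the blue-lidded jar upright in the empty bay, turned the carousel one click counterclockwise until the jar was under the reading head, and handed the job in at about 38 s of the 72 s allowed; the hand-in returned no verdict.

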